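Shut the slide press and hold its lever at the third click

ROBOT

A 7-joint arm with a two-finger parallel gripper is mounted at the origin on a cart in front of the work surface, level with it; the furniture and walls round the work are solid. World frame = base frame: x ahead of the robot, y to its left, z up, the work surface at z = 0. Lengths are in m, angles in rad, forces in N, time in s.
With the tool pointing down it reaches from about 0.425 to 0.875 m from the base axis. Payload 4.7 kg.
Tool frame: the origin (TCP) lies at the very end of the fingers, on their centre line; the grasp point (between the pads) lies behind it (ctrl.tcp_to_grasp is the z of the grasp point in the tool frame, in m); z points along the fingers, y is the line along which they close (so a half turn about z gives the same grasp; the last joint's range is limited). The gripper opens to 87 mm and grips with 3 to 60 N. Pads are 19 mm wide; open, the fingers measure 117 mm over their backs; the gripper's body (75 mm by 190 mm) begins 51 mm behind the grasp point.
Start: joints at [-1.302, 0.321, -0.07, 1.45, 0.023, 1.371, -0.057], TCP at [0.164, 0.629, 0.223] pointing down, gripper open.
Joint ranges: [-2.86, 2.86], [-0.3, 2.09], [-1.38, 1.24], [0.06, 2.45], [-1.56, 4.7], [0.09, 2.05], [-2.69, 2.69]. Speed limits (rad/s): [2.57, 2.57, 3.14, 3.14, 3.14, 3.14, 3.14].

INTERFACE

Orientations are given as a rotation vector (axis times angle).
In Python, from bench import ctrl gives the robot as it stands.
- The arm moves only by the tool step_arm, never from a script. Its argument "targets" is a list of rows, each a list of 7 numbers: the shift along the world's x, y, z in cm, then the turn, a rotation vector about the world's x, y, z in degrees, then the opening, from 0 (shut) to 1 (fully open). A call has exactly 5 rows; each row shifts and turns the commanded pose from where the row before left it; what a row does not reach is not made up. A row lasts 1/12 s, in which the tool goes at most 41.7 mm and 7.16 degrees, less where a joint would pass 70% of its speed; a pose out of reach is approached as far as the arm can. A call with a gripper value outside its range is refused whole. The fingers move at their own pace and stop on an object; "force" is the grip in N (left out, the last holds). Time passes only in rows, so rows that do not move let the fingers close, or fill a call up. It gives the time, the measured TCP pose, the force, the opening and the grip force at its end, in the units of the state.
- ctrl.get_state(): the state, without advancing time (a new reading comes with each control period).
- ctrl.get_image(name): name is "side" or "top"; returns (picture, depth): 384x512x3 uint8, red, green, blue; 384x512 float32, m along the optical axis (not along the pixel's ray), 0 where there is no reading.
- ctrl.camera_params(name): a dict with "intrinsics" (3x3 intrinsics, pixels), "rvec" (rotation vector, rad) and "tvec" (3), from world to camera coordinates, as OpenCV has them. Camera axes: x right, y down, z forward; pixel columns grow to the right and rows downward; lengths in m; the calibration is good to about 2 mm. A picture is of the moment at which its call begins. camera_params takes no time and is no camera call.
- ctrl.close_job(): hands the job in; it is judged then, once.
The state is a dict: "time": time; "joint_positions": joint angles; "qd": joint speeds; "joint_torque": joint torques, N m; "position": TCP position; "tool_rot": TCP orientation; "ft_force": force on the tool from outside, world axes, zero at the start; "torque": the same for the moment, N m; "grip_width": opening from 0.0 (shut) to 1.0 (fully open); "grip_force": force on a finger pad.
Only numpy, scipy, OpenCV 4.12 (cv2) and the standard library are available. Lean on these libraries where they do the work, as an engineer would, in place of code of your own. Each camera call takes 0.05 s, during which the arm holds its last target. There are 200 camera calls.

TASK

The slide press has been loaded: first shut its hinged lid right down over the slide, then swing the red-handled lever round, away from its rest stop, until it has clicked exactly three times - the clicks are felt as the lever's resistance rising and falling away - and never a fourth. The lever springs back if it is let go, so the program finishes while still holding the handle there, settled after the third click. Leave the other things on the bench where they are.

Things in the scene. Friction and masses are not known exactly. Their poses are not given: they have to be found in the camera images.
- press_base: slide press: grey rounded plate 160 (x) x 250 (y) mm, top 20 mm above the table, fixed; origin at the centre of its underside, +x to its back (hinge side), +y to its left half with the bed, the glass slide and the lid; the lever is on its right half, its vertical axis at x = 0.020, y = -0.070 m of this frame
- press_lid (a joint): lid angle, rad: 0 = shut flat, grows as the front edge rises (to 1.0); starts at 0.5 to 0.8. Aluminium frame with clear window, 108 wide (y), 10 mm thick, 111 mm from hinge to front edge plus a black lip of 11 mm; shut, it reaches towards -x of the press, top 41 mm above the table. It stays where left, does not latch; 2 to 4 N on the front edge moves it
- lid_hinge (a point): middle of the lid's hinge line, 36 mm above the table, at x = 0.044, y = 0.060 m of press_base; the hinge line runs along y of the press
- lid_front (a point): middle of the lid's front bar (26 x 108 mm), on its upper face: 98 mm from the hinge line along the lid and 5 mm above the lid's mid-plane; a good place to push the lid shut
- ratchet_lever: toothed wheel (34 mm radius) with lever arm, one piece; origin on its vertical axis, 20 mm above the table. At rest at its stop its frame is parallel to press_base and the arm points to -x of the press (to the robot). It turns counter-clockwise seen from above: the handle goes to the robot's right, up to 2.2 rad. Top of the arm 45 mm above the table
- lever_handle (a point): middle of the upright red round handle: 14 mm diameter, gripped between collar (51 mm above the table) and top (88 mm), turning freely on its own pin; this point is 72 mm above the table and 85 mm from the lever's axis. A spring always drives it back to rest, also between clicks: about 6 N at rest, 8 N at 70 degrees
- notch_3 (a point): point on the wheel, turning with it, midway between teeth 3 and 4, 34 mm from the axis; it is at pawl_mark when the lever is settled after the third click. The six round teeth (radius 4 mm) are 20 degrees apart. Each tooth that passes under the pawl is a click: the push needed rises 4 to 9 N above the spring's, falls 2 to 4 N below it as the tooth passes, then rises again at the next tooth
- pawl_mark (a point): fixed point on the wheel's circle, 34 mm from the axis, at the brass spring roller (pawl) behind the wheel; x points radially outward, y along the wheel's turning (counter-clockwise). The pawl is set differently each time: the first tooth passes it after 12 to 32 degrees of free lever travel, the third 40 degrees later, the fourth 60
- mouse: black computer mouse, about 98 x 65 x 37 mm, on the left; a bystander, not to be moved; origin at the centre of its underside
- petri_dish: small round clear dish with pink medium, 59 mm across, 16 mm high, on the left; a bystander, not to be moved; origin at the centre of its underside
- wide_jar: clear jar with white lid, 50 mm across, 59 mm high, on the left; a bystander, not to be moved; origin at the centre of its underside
- marker_red: red and black marker pen lying down, 142 mm long, on the right; a bystander, not to be moved; origin at the centre of its underside
- pocket_timer: small white timer with red key, 70 x 32 x 13 mm, on the right; a bystander, not to be moved; origin at the centre of its underside
- vial_dark: dark brown vial, 34 mm across, 40 mm high, left of the press; a bystander, not to be moved; origin at the centre of its underside

How it is judged:
By the outcome, as a careful person would: the job done as asked, in the order asked, and still so for the second after the job is handed in, while the arm keeps its last pose, push and grip.
It also fails if it takes over 70 s, if anything falls off the work surface, if the arm or the gripper's body presses on something with over 40 N, if the wrist force passes 120 N, or if a joint passes its speed limit or range.

## Working session

There is one attempt and no reset: what is moved stays moved. The work goes in short steps, Python scripts to look and compute and a tool call to move; the robot and the scene stay as the last step left them, time stands still between calls to the robot, and variables do not carry over. Pictures are saved under pics/ and viewed, at most 10 in all, crops included, and the job is handed in when it is done.

Besides the shell and the picture viewer there is one more tool, called by a JSON object that holds its "fn" and its "kwargs", one argument or row to a line. step_arm: Moves the arm, as the interface text tells. Its arguments: {"type":"object","properties":{"targets":{"type":"array"},"force":{"type":"number"}},"required":["targets"]}

```bash
mkdir -p pics; cat > h.py <<'E'
import numpy as np, cv2
from bench import ctrl
def cam(n):
    p=ctrl.camera_params(n); return np.array(p["intrinsics"]),cv2.Rodrigues(np.array(p["rvec"],float))[0],np.array(p["tvec"],float).ravel()
def ray(n,u,v,z):
    K,R,t=cam(n); d=R.T@np.linalg.inv(K)@[u,v,1]; c=-R.T@t; return c+d*(z-c[2])/d[2]
def proj(n,P):
    K,R,t=cam(n); q=K@(R@np.array(P)+t); return q[:2]/q[2]
def cloud(n,D):
    K,R,t=cam(n); v,u=np.mgrid[:D.shape[0],:D.shape[1]]
    p=np.stack([(u-K[0,2])/K[0,0]*D,(v-K[1,2])/K[1,1]*D,D],-1)
    return (p-t)@R
def st():
    s=ctrl.get_state(); 
    for k in ("time","joint_positions","position","tool_rot","ft_force","grip_width","grip_force"): print(k,np.round(s[k],3))
E
python3 - <<'E'
from h import *
for n in ("top","side"):
    I,D=ctrl.get_image(n); np.savez(f"{n}0.npz",I=I,D=D); cv2.imwrite(f"pics/{n}0.png",I[...,::-1]); print(n,-cam(n)[1].T@cam(n)[2])
st(); print(ctrl.tcp_to_grasp)
E
```

```text
top [ 0.29609079 -0.06067283  1.46668534]
side [0.464235   0.92901261 0.94173019]
time 0.1
joint_positions [-1.302  0.322 -0.07   1.452  0.023  1.371 -0.057]
position [0.164 0.629 0.222]
tool_rot [-3.990e-01 -3.116e+00  3.000e-03]
ft_force [-0.609  0.541  0.243]
grip_width 1.001
grip_force 0.0
-0.0187
```

View pics/top0.png

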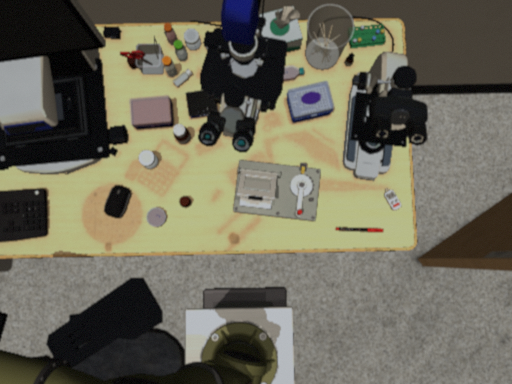

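View pics/side0.png

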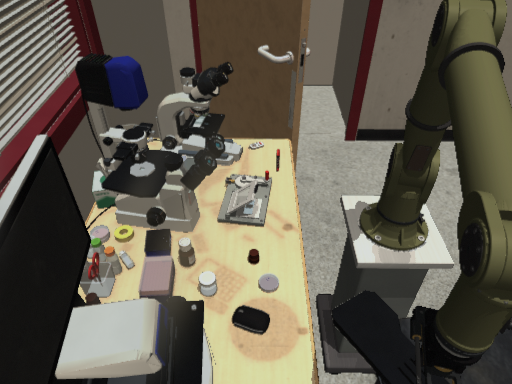

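The top view shows the press at about (235–320, 162–220), its lever wheel near (301,185), the red handle near (300,211) and the lid on the left half. The side view shows the lid raised at about (245,200). Next I measure the press.

```bash
python3 - <<'E'
from h import *
d=np.load("top0.npz"); I,D=d["I"],d["D"]; P=cloud("top",D)
print("table z",np.median(P[225:240,250:290,2]))
sub=np.zeros(D.shape,bool); sub[155:228,225:330]=1
hsv=cv2.cvtColor(I,cv2.COLOR_RGB2HSV)
m=sub&(P[...,2]>.012)&(P[...,2]<.03)
m2=(sub&(P[...,2]>.012)&(P[...,2]<.13)).astype(np.uint8)
m2=cv2.morphologyEx(m2,cv2.MORPH_OPEN,np.ones((3,3)))
n,l,s,c=cv2.connectedComponentsWithStats(m2); k=1+np.argmax(s[1:,4]); print(s[k])
ys,xs=np.where((l==k)&m)
pts=np.array([ray("top",x,y,.02)[:2] for x,y in zip(xs,ys)])
r=cv2.minAreaRect((pts*1000).astype(np.float32)); print(r,cv2.boxPoints(r))
red=sub&((hsv[...,0]<8)|(hsv[...,0]>172))&(hsv[...,1]>140)
ys,xs=np.where(red); print("red",xs.mean(),ys.mean(),len(xs),P[red][:,2].max(),ray("top",xs.mean(),ys.mean(),.08))
# wheel white
lid=(l==k)&(P[...,2]>.045)
ys,xs=np.where(lid);print("lid px",xs.min(),xs.max(),ys.min(),ys.max(),"top zmax",np.percentile(P[lid][:,2],[50,95,99]))
q=P[lid&(np.arange(512)[None]<285)]; print(np.round(q[np.argsort(q[:,2])[-8:]],3))
for n in ("side",):
    e=np.load(n+"0.npz"); I2,D2=e["I"],e["D"]; h2=cv2.cvtColor(I2,cv2.COLOR_RGB2HSV)
    red=((h2[...,0]<8)|(h2[...,0]>172))&(h2[...,1]>140); red[:,:255]=0; red[:,275:]=0; red[:165]=0;red[190:]=0
    ys,xs=np.where(red); print("side red",xs.mean(),ys.mean(),len(xs),ys.min(),ys.max(),ray("side",xs.mean(),ys.mean(),.072))
    Q=cloud(n,D2)[165:230,210:280].reshape(-1,3); Q=Q[(Q[:,2]>.03)&(Q[:,2]<.2)]
    np.save("sq.npy",Q); print(len(Q))
J=cv2.resize(I[150:230,225:330],None,fx=6,fy=6,interpolation=cv2.INTER_CUBIC)
J2=cv2.resize(I2[160:235,205:285],(630,590),interpolation=cv2.INTER_CUBIC)
cv2.imwrite("pics/c1.png",J[...,::-1]);cv2.imwrite("pics/c2.png",J2[...,::-1])
E
```

```text
table z -0.0002447487263258394
[ 233  160   87   61 4313]
((498.3464660644531, -124.23178100585938), (248.84588623046875, 166.01846313476562), 82.15126037597656) [[ 399.12387  -236.15353 ]
 [ 563.5871   -258.82474 ]
 [ 597.5691    -12.310028]
 [ 433.10583    10.361176]]
red 299.5 211.5 14 0.0914392783964023 [ 0.42406064 -0.18491176  0.08      ]
lid px 237 305 169 216 top zmax [0.0760867  0.11230389 0.11733363]
[[ 0.455 -0.075  0.118]
 [ 0.458 -0.053  0.119]
 [ 0.461 -0.044  0.119]
 [ 0.458 -0.064  0.12 ]
 [ 0.458 -0.067  0.12 ]
 [ 0.458 -0.044  0.12 ]
 [ 0.461 -0.061  0.121]
 [ 0.458 -0.061  0.123]]
side red 266.8888888888889 174.7037037037037 27 171 179 [ 0.42546657 -0.17857011  0.072     ]
865
```

View pics/c1.png

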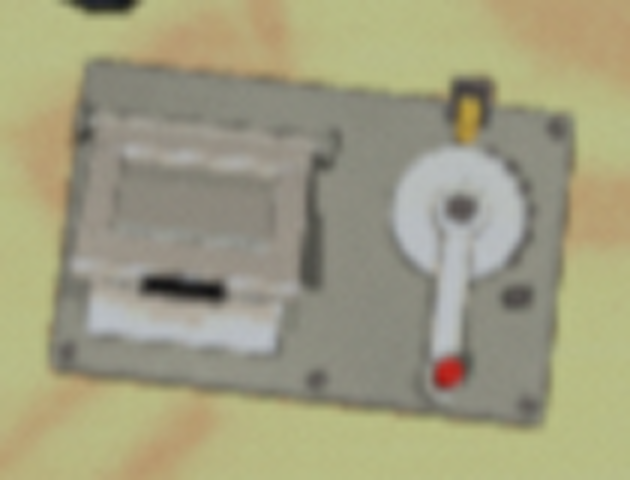

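View pics/c2.png

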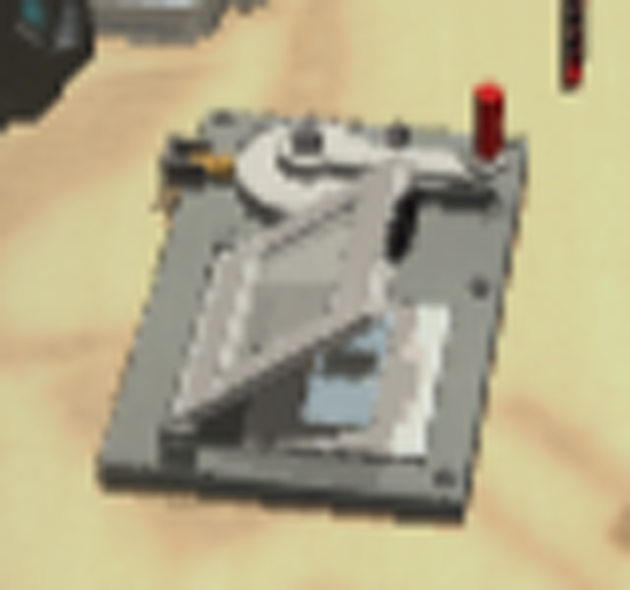

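The crops show the lid about 45° open at c1 (75–310, 110–300), with a black lip. They also show the brass pawl straight behind the wheel at c1 (467,120) and the handle at (449,373). The fitted press pose matches the handle position. Next I check the obstacles and the lid angle.

```bash
python3 - <<'E'
from h import *
d=np.load("top0.npz"); P=cloud("top",d["D"])
th=-7.85; c=np.array([.497,-.123]); r=np.deg2rad(th); R=np.array([[np.cos(r),-np.sin(r)],[np.sin(r),np.cos(r)]])
Q=P.reshape(-1,3); 
for y0 in np.arange(-.4,.6,.1):
    m=(Q[:,1]>y0)&(Q[:,1]<y0+.1)&(Q[:,0]>.3)
    for z in (.07,.13,.25): 
        s=Q[m&(Q[:,2]>z)]; print(round(y0,1),z, "minx %.3f"%np.percentile(s[:,0],1) if len(s) else None, end=" | ")
    print()
# lid angle
for n in ("top","side"):
    e=np.load(n+"0.npz"); q=cloud(n,e["D"]).reshape(-1,3); L=(q[:,:2]-c)@R
    m=(L[:,1]>.01)&(L[:,1]<.11)&(L[:,0]>-.08)&(L[:,0]<.03)&(q[:,2]>.055)&(q[:,2]<.15)
    p=np.polyfit(L[m,0],q[m,2],1); print(n,m.sum(),"lid angle",-np.arctan(p[0]),L[m,0].min(),q[m,2].max(), "z at hinge x",np.polyval(p,.044))
for p in ([.02,-.07,.04],[-.065,-.07,.085],[.044,.06,.036],[.0615,-.07,.03]):
    w=np.r_[c+R@p[:2],p[2]]; print(np.round(w,4),[np.round(proj(n,w),1) for n in("top","side")])
E
```

```text
-0.4 0.07 minx 0.567 | -0.4 0.13 minx 0.566 | -0.4 0.25 minx 0.564 | 
-0.3 0.07 minx 0.715 | -0.3 0.13 minx 0.864 | -0.3 0.25 None | 
-0.2 0.07 minx 0.459 | -0.2 0.13 minx 0.712 | -0.2 0.25 minx 0.782 | 
-0.1 0.07 minx 0.464 | -0.1 0.13 minx 0.563 | -0.1 0.25 minx 0.560 | 
-0.0 0.07 minx 0.576 | -0.0 0.13 minx 0.576 | -0.0 0.25 minx 0.574 | 
0.1 0.07 minx 0.652 | 0.1 0.13 None | 0.1 0.25 None | 
0.2 0.07 minx 0.709 | 0.2 0.13 minx 0.874 | 0.2 0.25 None | 
0.3 0.07 minx 0.595 | 0.3 0.13 minx 0.829 | 0.3 0.25 minx 0.829 | 
0.4 0.07 minx 0.587 | 0.4 0.13 minx 0.646 | 0.4 0.25 minx 0.656 | 
0.5 0.07 minx 0.576 | 0.5 0.13 minx 0.634 | 0.5 0.25 minx 0.641 | 
top 752 lid angle 0.7214338727425236 -0.04991507737793589 0.12333096175500775 z at hinge x 0.03754601591178327
side 330 lid angle 0.7232923534253846 -0.04555841469565076 0.11917057262558377 z at hinge x 0.040222897062354636
[ 0.5073 -0.1951  0.04  ] [array([300.9, 184.8]), array([244.6, 178.6])]
[ 0.423  -0.1835  0.085 ] [array([299.2, 211.7]), array([267.6, 171. ])]
[ 0.5488 -0.0696  0.036 ] [array([258.3, 172.1]), array([231.7, 202.1])]
[ 0.5484 -0.2007  0.03  ] [array([302. , 171.7]), array([233.7, 179.7])]
```

{"fn": "step_arm", "kwargs": {
  "targets": [
    [2.16,-2.8,0,0,0,0,0],
    [2.16,-2.8,0,0,0,0,0],
    [2.16,-2.8,0,0,0,0,0],
    [2.16,-2.8,0,0,0,0,0],
    [2.16,-2.8,0,0,0,0,0]
  ],
  "force": 40
}}

```text
time: 0.52
position: [0.2725, 0.4873, 0.2221]
tool_rot: [-0.399, -3.116, 0.001]
ft_force: [0.8, 0.3, 0.5]
grip_width: 0.706
grip_force: 0.0
```

{"fn": "step_arm", "kwargs": {
  "targets": [
    [2.16,-2.8,0,0,0,0,0],
    [2.16,-2.8,0,0,0,0,0],
    [2.16,-2.8,0,0,0,0,0],
    [2.16,-2.8,0,0,0,0,0],
    [2.16,-2.8,0,0,0,0,0]
  ]
}}

```text
time: 0.93
position: [0.3805, 0.3473, 0.2223]
tool_rot: [-0.399, -3.116, 0.0]
ft_force: [1.9, 0.7, 0.3]
grip_width: 0.326
grip_force: 0.0
```

{"fn": "step_arm", "kwargs": {
  "targets": [
    [0.75,-3.1,0,0,0,0,0],
    [0.75,-3.1,0,0,0,0,0],
    [0.75,-3.1,0,0,0,0,0],
    [0.75,-3.1,0,0,0,0,0],
    [0.75,-3.1,0,0,0,0,0]
  ]
}}

```text
time: 1.35
position: [0.4172, 0.1923, 0.2222]
tool_rot: [-0.399, -3.116, 0.0]
ft_force: [0.5, -0.1, 0.4]
grip_width: 0.019
grip_force: 0.0
```

{"fn": "step_arm", "kwargs": {
  "targets": [
    [0.75,-3.1,0,0,0,0,0],
    [0.75,-3.1,0,0,0,0,0],
    [0.75,-3.1,0,0,0,0,0],
    [0,0,0,0,0,0,0],
    [0,0,0,0,0,0,0]
  ]
}}

```text
time: 1.77
position: [0.44, 0.0992, 0.2225]
tool_rot: [-0.406, -3.115, -0.001]
ft_force: [0.4, 1.1, -0.6]
grip_width: 0.007
grip_force: 0.0
```

{"fn": "step_arm", "kwargs": {
  "targets": [
    [0.75,-3.2,-0.5,0,0,0,0],
    [0.75,-3.2,-0.5,0,0,0,0],
    [0.75,-3.2,-0.5,0,0,0,0],
    [0.75,-3.2,-0.5,0,0,0,0],
    [0.75,-3.2,-1.5,0,0,0,0]
  ]
}}

```text
time: 2.18
position: [0.4789, -0.0587, 0.1887]
tool_rot: [0.394, 3.113, 0.002]
ft_force: [1.3, 0.2, -0.6]
grip_width: 0.004
grip_force: 0.0
```

{"fn": "step_arm", "kwargs": {
  "targets": [
    [0,0,-2,0,0,0,0],
    [0,0,-1.5,0,0,0,0],
    [0,0,-1,0,0,0,0],
    [-0.1,0,-0.5,0,0,0,0],
    [-0.2,0,-0.5,0,0,0,0]
  ]
}}

```text
time: 2.6
position: [0.4744, -0.0578, 0.1322]
tool_rot: [-0.396, -3.116, 0.0]
ft_force: [-0.7, 0.2, -0.6]
grip_width: 0.006
grip_force: 0.0
```

{"fn": "step_arm", "kwargs": {
  "targets": [
    [0,0,-0.8,0,0,0,0],
    [0,0,-0.8,0,0,0,0],
    [0,0,-0.8,0,0,0,0],
    [-0.2,0,-0.8,0,0,0,0],
    [-0.3,0,-0.8,0,0,0,0]
  ]
}}

```text
time: 3.02
position: [0.4695, -0.0588, 0.0921]
tool_rot: [0.399, 3.116, 0.0]
ft_force: [-0.6, 0.5, 1.2]
grip_width: 0.005
grip_force: 0.7
```

{"fn": "step_arm", "kwargs": {
  "targets": [
    [-0.3,0,-0.8,0,0,0,0],
    [-0.3,0.1,-0.8,0,0,0,0],
    [-0.3,0,-0.7,0,0,0,0],
    [-0.3,0.1,-0.7,0,0,0,0],
    [-0.2,0,-0.6,0,0,0,0]
  ]
}}

```text
time: 3.43
position: [0.455, -0.0568, 0.0559]
tool_rot: [0.399, 3.116, 0.0]
ft_force: [1.0, 0.2, 1.7]
grip_width: 0.003
grip_force: 0.6
```

{"fn": "step_arm", "kwargs": {
  "targets": [
    [-0.2,0,-0.5,0,0,0,0],
    [0,0,-0.4,0,0,0,0],
    [0,0,-0.3,0,0,0,0],
    [0,0,-0.2,0,0,0,0],
    [0,0,-0.1,0,0,0,0]
  ]
}}

```text
time: 3.85
position: [0.4529, -0.057, 0.0413]
tool_rot: [-0.399, -3.115, 0.0]
ft_force: [-3.2, 0.4, 9.4]
grip_width: 0.008
grip_force: 4.7
```

{"fn": "step_arm", "kwargs": {
  "targets": [
    [0,0,-0.1,0,0,0,0],
    [0,0,-0.1,0,0,0,0],
    [0,0,0,0,0,0,0],
    [0,0,0,0,0,0,0],
    [0,0,0,0,0,0,0]
  ]
}}

```text
time: 4.27
position: [0.453, -0.057, 0.0411]
tool_rot: [-0.399, -3.114, -0.002]
ft_force: [-8.0, 0.1, 17.8]
grip_width: 0.006
grip_force: 8.9
```

{"fn": "step_arm", "kwargs": {
  "targets": [
    [0,0,0.5,0,0,0,0],
    [0,0,2,0,0,0,0],
    [0,0,3,0,0,0,0],
    [0,0,3,0,0,0,0.3],
    [0,0,1.5,0,0,0,0.6]
  ]
}}

```text
time: 4.68
position: [0.4553, -0.0573, 0.143]
tool_rot: [0.399, 3.111, 0.002]
ft_force: [1.3, -0.7, 0.4]
grip_width: 0.088
grip_force: 0.0
```

{"fn": "step_arm", "kwargs": {
  "targets": [
    [-0.7,-3,0,0,0,0,0.6],
    [-0.7,-3,0,0,0,0,0.6],
    [-0.7,-3,0,0,0,0,0.6],
    [-0.7,-3,0,0,0,0,0.6],
    [-0.2,-0.65,0,0,0,0,0.6]
  ]
}}

```text
time: 5.1
position: [0.4221, -0.1889, 0.1401]
tool_rot: [0.409, 3.113, -0.003]
ft_force: [0.2, -0.1, -0.3]
grip_width: 0.451
grip_force: 0.0
```

```bash
python3 - <<'E'
from h import *
st()
th=-7.85; c=np.array([.497,-.123]); r=np.deg2rad(th); R=np.array([[np.cos(r),-np.sin(r)],[np.sin(r),np.cos(r)]])
for n in ("top","side"):
    I,D=ctrl.get_image(n); q=cloud(n,D).reshape(-1,3); L=(q[:,:2]-c)@R
    m=(L[:,1]>.015)&(L[:,1]<.105)&(L[:,0]>-.06)&(L[:,0]<.03); print(n,m.sum(),np.percentile(q[m,2],[5,50,95]))
    cv2.imwrite(f"pics/{n}1.png",I[...,::-1])
    h2=cv2.cvtColor(I,cv2.COLOR_RGB2HSV); red=((h2[...,0]<8)|(h2[...,0]>172))&(h2[...,1]>140)
    a,b=(slice(160,195),slice(250,280)) if n=="side" else (slice(195,222),slice(285,315))
    w=np.zeros_like(red);w[a,b]=red[a,b]; ys,xs=np.where(w); print("red",len(xs),xs.mean() if len(xs) else 0,ys.mean() if len(xs) else 0)
cv2.imwrite("pics/c3.png",cv2.resize(I[110:260,180:340],(640,600),interpolation=cv2.INTER_CUBIC)[...,::-1])
E
```

```text
time 5.1
joint_positions [-0.442 -0.061  0.791  2.029  0.049  1.153  1.638]
position [ 0.422 -0.189  0.14 ]
tool_rot [ 4.090e-01  3.113e+00 -3.000e-03]
ft_force [ 0.186 -0.062 -0.315]
grip_width 0.451
grip_force 0.0
top 909 [0.03202591 0.03816608 0.04467682]
red 0 0 0
side 534 [0.03353339 0.03804239 0.24893258]
red 39 268.20512820512823 173.84615384615384
```

View pics/c3.png

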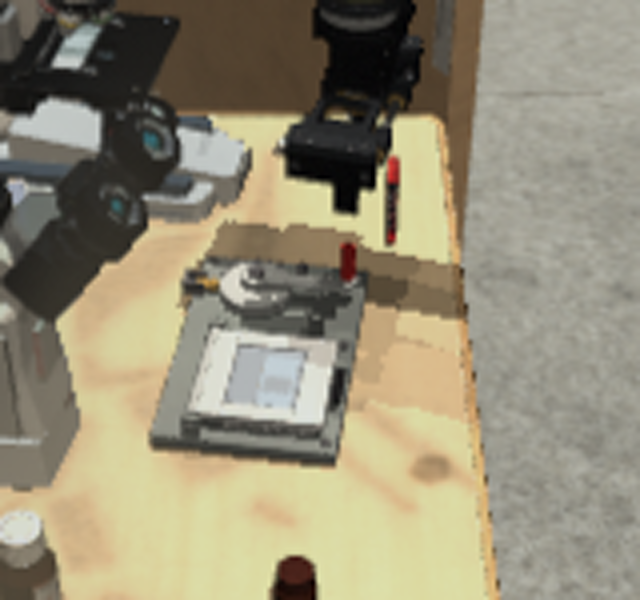

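The side view shows the lid flat at c3 (190–340, 330–430), which the depth confirms (about 38–41 mm). The handle is undisturbed at (348,262) and the fingers are above it. Now I descend and grip.

{"fn": "step_arm", "kwargs": {
  "targets": [
    [0,0,-1.5,0,0,0,0.6],
    [0,0,-1.5,0,0,0,0.6],
    [0,0,-1,0,0,0,0.6],
    [0,0,0,0,0,0,0.6],
    [0,0,0,0,0,0,0.6]
  ]
}}

```text
time: 5.62
position: [0.4233, -0.1825, 0.0992]
tool_rot: [-0.397, -3.115, 0.0]
ft_force: [-0.7, -1.0, 0.2]
grip_width: 0.595
grip_force: 0.0
```

{"fn": "step_arm", "kwargs": {
  "targets": [
    [0,0,-1.5,0,0,0,0.6],
    [0,0,-1.5,0,0,0,0.6],
    [0,0,-1,0,0,0,0.6],
    [0,0,0,0,0,0,0.6],
    [0,0,0,0,0,0,0.6]
  ]
}}

```text
time: 6.03
position: [0.4234, -0.1834, 0.0597]
tool_rot: [-0.399, -3.116, 0.0]
ft_force: [0.6, -1.4, 0.3]
grip_width: 0.6
grip_force: 0.0
```

{"fn": "step_arm", "kwargs": {
  "targets": [
    [0,0,-0.4,0,0,0,0.6],
    [0,0,0,0,0,0,0],
    [0,0,0,0,0,0,0],
    [0,0,0,0,0,0,0],
    [0,0,0,0,0,0,0]
  ],
  "force": 40
}}

```text
time: 6.45
position: [0.4236, -0.1836, 0.0559]
tool_rot: [0.399, 3.115, 0.0]
ft_force: [0.1, -0.7, -0.3]
grip_width: 0.382
grip_force: 0.0
```

{"fn": "step_arm", "kwargs": {
  "targets": [
    [0,0,0,0,0,0,0],
    [0,0,0,0,0,0,0],
    [0,0,0,0,0,0,0],
    [0,0,0,0,0,0,0],
    [0,0,0,0,0,0,0]
  ]
}}

```text
time: 6.87
position: [0.4237, -0.1821, 0.0557]
tool_rot: [0.398, 3.116, 0.003]
ft_force: [0.6, 5.3, 1.2]
grip_width: 0.151
grip_force: 40.0
```

The handle is gripped: 13 mm between the pads, and the TCP is 85 mm from the axis. Now the arc table.

```bash
cat >> h.py <<'E'
A=np.array([.5075,-.195])
def H(a): t=np.deg2rad(172.15+a); return A+.085*np.array([np.cos(t),np.sin(t)])
def ang(p): d=np.array(p[:2])-A; return (np.degrees(np.arctan2(d[1],d[0]))%360)-172.15, np.hypot(*d)
E
python3 - <<'E'
from h import *
for a in range(0,88,4): print(a,a+4,np.round((H(a+4)-H(a))*100/4,2), "tang",np.round(np.deg2rad(172.15+a+4+90),2), np.round(H(a+4),4))
E
```

```text
0 4 [-0.02 -0.15] tang 4.65 [ 0.4227 -0.1893]
4 8 [-0.   -0.15] tang 4.72 [ 0.4225 -0.1952]
8 12 [ 0.01 -0.15] tang 4.78 [ 0.4227 -0.2012]
12 16 [ 0.02 -0.15] tang 4.85 [ 0.4234 -0.2071]
16 20 [ 0.03 -0.15] tang 4.92 [ 0.4244 -0.2129]
20 24 [ 0.04 -0.14] tang 4.99 [ 0.4259 -0.2186]
24 28 [ 0.05 -0.14] tang 5.06 [ 0.4277 -0.2243]
28 32 [ 0.06 -0.14] tang 5.13 [ 0.4299 -0.2298]
32 36 [ 0.07 -0.13] tang 5.2 [ 0.4326 -0.2351]
36 40 [ 0.07 -0.13] tang 5.27 [ 0.4355 -0.2402]
40 44 [ 0.08 -0.12] tang 5.34 [ 0.4389 -0.2451]
44 48 [ 0.09 -0.12] tang 5.41 [ 0.4425 -0.2498]
48 52 [ 0.1  -0.11] tang 5.48 [ 0.4465 -0.2542]
52 56 [ 0.11 -0.1 ] tang 5.55 [ 0.4508 -0.2583]
56 60 [ 0.11 -0.1 ] tang 5.62 [ 0.4553 -0.2621]
60 64 [ 0.12 -0.09] tang 5.69 [ 0.4602 -0.2656]
64 68 [ 0.13 -0.08] tang 5.76 [ 0.4652 -0.2687]
68 72 [ 0.13 -0.07] tang 5.83 [ 0.4704 -0.2715]
72 76 [ 0.14 -0.06] tang 5.9 [ 0.4759 -0.2739]
76 80 [ 0.14 -0.05] tang 5.97 [ 0.4814 -0.2759]
80 84 [ 0.14 -0.04] tang 6.04 [ 0.4872 -0.2775]
84 88 [ 0.15 -0.03] tang 6.11 [ 0.493  -0.2787]
```

{"fn": "step_arm", "kwargs": {
  "targets": [
    [-0.02,-0.15,0,0,0,0.4,0],
    [-0.02,-0.15,0,0,0,0.4,0],
    [-0.02,-0.15,0,0,0,0.4,0],
    [-0.02,-0.15,0,0,0,0.4,0],
    [0,0,0,0,0,0,0]
  ]
}}

```text
time: 7.28
position: [0.4231, -0.1881, 0.0556]
tool_rot: [0.354, 3.121, 0.003]
ft_force: [1.3, 6.1, 1.3]
grip_width: 0.144
grip_force: 40.0
```

{"fn": "step_arm", "kwargs": {
  "targets": [
    [0,-0.15,0,0,0,0.4,0],
    [0,-0.15,0,0,0,0.4,0],
    [0,-0.15,0,0,0,0.4,0],
    [0,-0.15,0,0,0,0.4,0],
    [0,0,0,0,0,0,0]
  ]
}}

```text
time: 7.7
position: [0.4229, -0.194, 0.0556]
tool_rot: [-0.311, -3.126, -0.003]
ft_force: [1.5, 6.9, 1.5]
grip_width: 0.145
grip_force: 40.0
```

{"fn": "step_arm", "kwargs": {
  "targets": [
    [0.01,-0.15,0,0,0,0.4,0],
    [0.01,-0.15,0,0,0,0.4,0],
    [0.01,-0.15,0,0,0,0.4,0],
    [0.01,-0.15,0,0,0,0.4,0],
    [0,0,0,0,0,0,0]
  ]
}}

```text
time: 8.12
position: [0.4231, -0.1999, 0.0556]
tool_rot: [-0.267, -3.13, -0.004]
ft_force: [0.9, 6.1, 2.1]
grip_width: 0.147
grip_force: 40.0
```

{"fn": "step_arm", "kwargs": {
  "targets": [
    [0.02,-0.15,0,0,0,0.4,0],
    [0.02,-0.15,0,0,0,0.4,0],
    [0.02,-0.15,0,0,0,0.4,0],
    [0.02,-0.15,0,0,0,0.4,0],
    [0,0,0,0,0,0,0]
  ]
}}

```text
time: 8.53
position: [0.4233, -0.2037, 0.0554]
tool_rot: [-0.222, -3.131, -0.01]
ft_force: [-0.9, 11.6, 5.9]
grip_width: 0.15
grip_force: 40.0
```

{"fn": "step_arm", "kwargs": {
  "targets": [
    [0.03,-0.15,0,0,0,0.4,0],
    [0.03,-0.15,0,0,0,0.4,0],
    [0.03,-0.15,0,0,0,0.4,0],
    [0.03,-0.15,0,0,0,0.4,0],
    [0,0,0,0,0,0,0]
  ]
}}

```text
time: 8.95
position: [0.424, -0.2087, 0.0553]
tool_rot: [-0.176, -3.132, -0.012]
ft_force: [-2.9, 11.8, 7.5]
grip_width: 0.15
grip_force: 40.0
```

{"fn": "step_arm", "kwargs": {
  "targets": [
    [0.04,-0.14,0,0,0,0.4,0],
    [0.04,-0.14,0,0,0,0.4,0],
    [0.04,-0.14,0,0,0,0.4,0],
    [0.04,-0.14,0,0,0,0.4,0],
    [0,0,0,0,0,0,0]
  ]
}}

```text
time: 9.37
position: [0.4258, -0.2165, 0.0554]
tool_rot: [-0.134, -3.136, -0.006]
ft_force: [-1.0, 6.2, 6.1]
grip_width: 0.148
grip_force: 40.0
```

{"fn": "step_arm", "kwargs": {
  "targets": [
    [0.05,-0.14,0,0,0,0.4,0],
    [0.05,-0.14,0,0,0,0.4,0],
    [0.05,-0.14,0,0,0,0.4,0],
    [0.05,-0.14,0,0,0,0.4,0],
    [0,0,0,0,0,0,0]
  ]
}}

```text
time: 9.78
position: [0.4279, -0.2232, 0.0555]
tool_rot: [-0.091, -3.138, -0.004]
ft_force: [-2.1, 5.2, 3.4]
grip_width: 0.148
grip_force: 40.0
```

{"fn": "step_arm", "kwargs": {
  "targets": [
    [0.06,-0.14,0,0,0,0.4,0],
    [0.06,-0.14,0,0,0,0.4,0],
    [0.06,-0.14,0,0,0,0.4,0],
    [0.06,-0.14,0,0,0,0.4,0],
    [0,0,0,0,0,0,0]
  ]
}}

```text
time: 10.2
position: [0.4302, -0.2286, 0.0555]
tool_rot: [-0.048, -3.139, -0.005]
ft_force: [-1.7, 6.3, 5.0]
grip_width: 0.147
grip_force: 40.0
```

{"fn": "step_arm", "kwargs": {
  "targets": [
    [0.07,-0.13,0,0,0,0.4,0],
    [0.07,-0.13,0,0,0,0.4,0],
    [0.07,-0.13,0,0,0,0.4,0],
    [0.07,-0.13,0,0,0,0.4,0],
    [0,0,0,0,0,0,0]
  ]
}}

```text
time: 10.62
position: [0.4316, -0.232, 0.0552]
tool_rot: [-0.003, -3.136, -0.011]
ft_force: [-6.0, 10.6, 10.7]
grip_width: 0.146
grip_force: 40.0
```

{"fn": "step_arm", "kwargs": {
  "targets": [
    [0.07,-0.13,0,0,0,0.4,0],
    [0.07,-0.13,0,0,0,0.4,0],
    [0,0,0,0,0,0,0],
    [0,0,0,0,0,0,0],
    [0,0,0,0,0,0,0]
  ]
}}

```text
time: 11.03
position: [0.4323, -0.2337, 0.0551]
tool_rot: [0.019, -3.134, -0.013]
ft_force: [-7.6, 12.5, 13.1]
grip_width: 0.147
grip_force: 40.0
```

{"fn": "step_arm", "kwargs": {
  "targets": [
    [0.07,-0.13,0,0,0,0.4,0],
    [0.07,-0.13,0,0,0,0.4,0],
    [0,0,0,0,0,0,0],
    [0,0,0,0,0,0,0],
    [0,0,0,0,0,0,0]
  ]
}}

```text
time: 11.45
position: [0.4338, -0.2362, 0.0551]
tool_rot: [0.041, -3.134, -0.014]
ft_force: [-7.7, 12.3, 12.2]
grip_width: 0.149
grip_force: 40.0
```

{"fn": "step_arm", "kwargs": {
  "targets": [
    [0.08,-0.12,0,0,0,0.4,0],
    [0.08,-0.12,0,0,0,0.4,0],
    [0,0,0,0,0,0,0],
    [0,0,0,0,0,0,0],
    [0,0,0,0,0,0,0]
  ]
}}

```text
time: 11.87
position: [0.4367, -0.2408, 0.0554]
tool_rot: [0.062, -3.137, -0.007]
ft_force: [-3.9, 7.3, 7.0]
grip_width: 0.149
grip_force: 40.0
```

{"fn": "step_arm", "kwargs": {
  "targets": [
    [0.08,-0.12,0,0,0,0.4,0],
    [0.08,-0.12,0,0,0,0.4,0],
    [0,0,0,0,0,0,0],
    [0,0,0,0,0,0,0],
    [0,0,0,0,0,0,0]
  ]
}}

```text
time: 12.28
position: [0.438, -0.2429, 0.0553]
tool_rot: [0.084, -3.136, -0.008]
ft_force: [-4.6, 7.5, 7.6]
grip_width: 0.144
grip_force: 40.0
```

{"fn": "step_arm", "kwargs": {
  "targets": [
    [0.09,-0.12,0,0,0,0.4,0],
    [0.09,-0.12,0,0,0,0.4,0],
    [0.09,-0.12,0,0,0,0.4,0],
    [0.09,-0.12,0,0,0,0.4,0],
    [0,0,0,0,0,0,0]
  ]
}}

```text
time: 12.7
position: [0.4424, -0.2485, 0.0554]
tool_rot: [0.128, -3.136, -0.006]
ft_force: [-2.0, 5.3, 3.9]
grip_width: 0.144
grip_force: 40.0
```

{"fn": "step_arm", "kwargs": {
  "targets": [
    [0.1,-0.11,0,0,0,0.4,0],
    [0.1,-0.11,0,0,0,0.4,0],
    [0,0,0,0,0,0,0],
    [0,0,0,0,0,0,0],
    [0,0,0,0,0,0,0]
  ]
}}

```text
time: 13.12
position: [0.4447, -0.2511, 0.0555]
tool_rot: [0.149, -3.136, -0.004]
ft_force: [-0.7, 5.5, 3.1]
grip_width: 0.151
grip_force: 40.0
```

{"fn": "step_arm", "kwargs": {
  "targets": [
    [0.1,-0.11,0,0,0,0.4,0],
    [0.1,-0.11,0,0,0,0.4,0],
    [0,0,0,0,0,0,0],
    [0,0,0,0,0,0,0],
    [0,0,0,0,0,0,0]
  ]
}}

```text
time: 13.53
position: [0.4462, -0.2528, 0.0554]
tool_rot: [0.171, -3.134, -0.006]
ft_force: [-3.4, 5.8, 6.4]
grip_width: 0.144
grip_force: 40.0
```

{"fn": "step_arm", "kwargs": {
  "targets": [
    [0.11,-0.1,0,0,0,0.4,0],
    [0.11,-0.1,0,0,0,0.4,0],
    [0,0,0,0,0,0,0],
    [0,0,0,0,0,0,0],
    [0,0,0,0,0,0,0]
  ]
}}

```text
time: 13.95
position: [0.4477, -0.2544, 0.0553]
tool_rot: [0.193, -3.131, -0.008]
ft_force: [-4.5, 7.0, 8.4]
grip_width: 0.151
grip_force: 40.0
```

{"fn": "step_arm", "kwargs": {
  "targets": [
    [0.11,-0.1,0,0,0,0.4,0],
    [0.11,-0.1,0,0,0,0.4,0],
    [0,0,0,0,0,0,0],
    [0,0,0,0,0,0,0],
    [0,0,0,0,0,0,0]
  ]
}}

```text
time: 14.37
position: [0.449, -0.2557, 0.0552]
tool_rot: [0.215, -3.128, -0.011]
ft_force: [-8.0, 8.3, 10.0]
grip_width: 0.144
grip_force: 40.0
```

{"fn": "step_arm", "kwargs": {
  "targets": [
    [0.11,-0.1,0,0,0,0.4,0],
    [0.11,-0.1,0,0,0,0.4,0],
    [0,0,0,0,0,0,0],
    [0,0,0,0,0,0,0],
    [0,0,0,0,0,0,0]
  ]
}}

```text
time: 14.78
position: [0.4502, -0.2571, 0.055]
tool_rot: [0.236, -3.125, -0.013]
ft_force: [-10.2, 11.1, 13.4]
grip_width: 0.148
grip_force: 40.0
```

{"fn": "step_arm", "kwargs": {
  "targets": [
    [0.11,-0.1,0,0,0,0.4,0],
    [0.11,-0.1,0,0,0,0.4,0],
    [0,0,0,0,0,0,0],
    [0,0,0,0,0,0,0],
    [0,0,0,0,0,0,0]
  ]
}}

```text
time: 15.2
position: [0.4523, -0.259, 0.055]
tool_rot: [0.258, -3.123, -0.014]
ft_force: [-9.3, 10.8, 12.2]
grip_width: 0.153
grip_force: 40.0
```

{"fn": "step_arm", "kwargs": {
  "targets": [
    [0.12,-0.09,0,0,0,0.4,0],
    [0,0,0,0,0,0,0],
    [0,0,0,0,0,0,0],
    [0,0,0,0,0,0,0],
    [0,0,0,0,0,0,0]
  ]
}}

```text
time: 15.62
position: [0.4541, -0.2604, 0.0551]
tool_rot: [0.269, -3.123, -0.012]
ft_force: [-7.8, 9.0, 10.7]
grip_width: 0.147
grip_force: 40.0
```

{"fn": "step_arm", "kwargs": {
  "targets": [
    [0.12,-0.09,0,0,0,0.4,0],
    [0,0,0,0,0,0,0],
    [0,0,0,0,0,0,0],
    [0,0,0,0,0,0,0],
    [0,0,0,0,0,0,0]
  ]
}}

```text
time: 16.03
position: [0.4556, -0.2616, 0.0551]
tool_rot: [0.28, -3.123, -0.011]
ft_force: [-7.6, 8.6, 10.1]
grip_width: 0.147
grip_force: 40.0
```

{"fn": "step_arm", "kwargs": {
  "targets": [
    [0.12,-0.09,0,0,0,0.4,0],
    [0,0,0,0,0,0,0],
    [0,0,0,0,0,0,0],
    [0,0,0,0,0,0,0],
    [0,0,0,0,0,0,0]
  ]
}}

```text
time: 16.45
position: [0.4571, -0.2627, 0.0552]
tool_rot: [0.291, -3.122, -0.01]
ft_force: [-6.3, 7.9, 9.1]
grip_width: 0.148
grip_force: 40.0
```

{"fn": "step_arm", "kwargs": {
  "targets": [
    [0.12,-0.09,0,0,0,0.4,0],
    [0,0,0,0,0,0,0],
    [0,0,0,0,0,0,0],
    [0,0,0,0,0,0,0],
    [0,0,0,0,0,0,0]
  ]
}}

```text
time: 16.87
position: [0.4585, -0.2637, 0.0552]
tool_rot: [0.302, -3.122, -0.01]
ft_force: [-7.3, 7.7, 9.3]
grip_width: 0.15
grip_force: 40.0
```

```bash
python3 - <<'E'
from h import *
st(); print(ang(ctrl.get_state()["position"]))
F=[((.4233,-.2037),(-.9,11.6)),((.4240,-.2087),(-2.9,11.8)),((.4258,-.2165),(-1,6.2)),((.4279,-.2232),(-2.1,5.2)),((.4302,-.2286),(-1.7,6.3)),((.4316,-.232),(-6,10.6)),((.4323,-.2337),(-7.6,12.5)),((.4338,-.2362),(-7.7,12.3)),((.4367,-.2408),(-3.9,7.3)),((.438,-.2429),(-4.6,7.5)),((.4424,-.2485),(-2,5.3)),((.4447,-.2511),(-.7,5.5)),((.4462,-.2528),(-3.4,5.8)),((.4477,-.2544),(-4.5,7)),((.449,-.2557),(-8,8.3)),((.4502,-.2571),(-10.2,11.1)),((.4523,-.259),(-9.3,10.8))]
for p,f in F:
    a,r=ang(p); t=np.deg2rad(262.15+a); print(round(a,1),round(r,4),"tang %.1f"%-(np.dot(f,[np.cos(t),np.sin(t)])))
E
```

```text
time 16.867
joint_positions [-0.208  0.276  0.772  1.955 -0.229  1.007  2.433]
position [ 0.458 -0.264  0.055]
tool_rot [ 0.302 -3.122 -0.01 ]
ft_force [-7.316  7.708  9.263]
grip_width 0.15
grip_force 40.0
(np.float64(62.35207888097847), np.float64(0.084421176424268))
13.7 0.0846 tang 11.6
17.2 0.0846 tang 12.1
22.6 0.0845 tang 6.3
27.4 0.0844 tang 5.6
31.3 0.0843 tang 6.5
33.8 0.0844 tang 12.2
35.1 0.0846 tang 14.6
37.1 0.0844 tang 14.5
40.7 0.0843 tang 8.2
42.4 0.0844 tang 8.8
47.3 0.0843 tang 5.4
49.6 0.0842 tang 4.6
51.2 0.0843 tang 6.6
52.7 0.0843 tang 8.1
53.9 0.0843 tang 11.5
55.2 0.0845 tang 15.0
57.1 0.0845 tang 14.1
```

{"fn": "step_arm", "kwargs": {
  "targets": [
    [0.13,-0.08,0,0,0,0,0],
    [0.13,-0.08,0,0,0,0,0],
    [0,0,0,0,0,0,0],
    [0,0,0,0,0,0,0],
    [0,0,0,0,0,0,0]
  ]
}}

```text
time: 17.28
position: [0.4619, -0.2659, 0.0554]
tool_rot: [0.302, -3.123, -0.007]
ft_force: [-3.6, 6.6, 6.7]
grip_width: 0.149
grip_force: 40.0
```

{"fn": "step_arm", "kwargs": {
  "targets": [
    [0.13,-0.08,0,0,0,0,0],
    [0.13,-0.08,0,0,0,0,0],
    [0,0,0,0,0,0,0],
    [0,0,0,0,0,0,0],
    [0,0,0,0,0,0,0]
  ]
}}

```text
time: 17.7
position: [0.4643, -0.2675, 0.0553]
tool_rot: [0.302, -3.123, -0.007]
ft_force: [-4.7, 7.0, 7.8]
grip_width: 0.149
grip_force: 40.0
```

{"fn": "step_arm", "kwargs": {
  "targets": [
    [0.13,-0.07,0,0,0,0,0],
    [0,0,0,0,0,0,0],
    [0,0,0,0,0,0,0],
    [0,0,0,0,0,0,0],
    [0,0,0,0,0,0,0]
  ]
}}

```text
time: 18.12
position: [0.466, -0.2684, 0.0554]
tool_rot: [0.302, -3.124, -0.006]
ft_force: [-3.2, 6.3, 5.7]
grip_width: 0.152
grip_force: 40.0
```

```bash
python3 - <<'E'
from h import *
s=ctrl.get_state(); print(np.round(s["joint_positions"],2))
F=[((.4541,-.2604),(-7.8,9)),((.4556,-.2616),(-7.6,8.6)),((.4571,-.2627),(-6.3,7.9)),((.4585,-.2637),(-7.3,7.7)),(s["position"][:2],s["ft_force"][:2])]
for p,f in F:
    a,r=ang(p); t=np.deg2rad(262.15+a); print(round(a,1),round(r,4),"tang %.1f"%-(np.dot(f,[np.cos(t),np.sin(t)])))
E
```

```text
[-0.2   0.29  0.77  1.94 -0.24  1.01  2.44]
58.6 0.0844 tang 11.7
59.9 0.0844 tang 11.3
61.2 0.0844 tang 9.8
62.4 0.0844 tang 10.4
68.4 0.0843 tang 5.9
```

{"fn": "step_arm", "kwargs": {
  "targets": [
    [0.13,-0.07,0,0,0,0,0],
    [0,0,0,0,0,0,0],
    [0,0,0,0,0,0,0],
    [0,0,0,0,0,0,0],
    [0,0,0,0,0,0,0]
  ]
}}

```text
time: 18.53
position: [0.4671, -0.269, 0.0554]
tool_rot: [0.302, -3.123, -0.007]
ft_force: [-3.9, 6.1, 6.4]
grip_width: 0.145
grip_force: 40.0
```

{"fn": "step_arm", "kwargs": {
  "targets": [
    [0.13,-0.07,0,0,0,0,0],
    [0,0,0,0,0,0,0],
    [0,0,0,0,0,0,0],
    [0,0,0,0,0,0,0],
    [0,0,0,0,0,0,0]
  ]
}}

```text
time: 18.95
position: [0.4689, -0.2699, 0.0554]
tool_rot: [0.302, -3.124, -0.006]
ft_force: [-3.9, 5.2, 6.0]
grip_width: 0.146
grip_force: 40.0
```

{"fn": "step_arm", "kwargs": {
  "targets": [
    [0.13,-0.07,0,0,0,0,0],
    [0,0,0,0,0,0,0],
    [0,0,0,0,0,0,0],
    [0,0,0,0,0,0,0],
    [0,0,0,0,0,0,0]
  ]
}}

```text
time: 19.37
position: [0.4696, -0.2703, 0.0553]
tool_rot: [0.302, -3.123, -0.007]
ft_force: [-4.8, 6.5, 6.6]
grip_width: 0.146
grip_force: 40.0
```

```bash
python3 - <<'E'
from h import *
s=ctrl.get_state(); print(np.round(s["joint_positions"],2))
F=[(s["position"][:2],s["ft_force"][:2])]
for p,f in F:
    a,r=ang(p); t=np.deg2rad(262.15+a); print(round(a,1),round(r,4),"tang %.1f"%-(np.dot(f,[np.cos(t),np.sin(t)])))
E
```

```text
[-0.19  0.3   0.77  1.93 -0.25  1.01  2.45]
71.2 0.0843 tang 7.2
```

{"fn": "step_arm", "kwargs": {
  "targets": [
    [0,0,0,0,0,0,0],
    [0,0,0,0,0,0,0],
    [0,0,0,0,0,0,0],
    [0,0,0,0,0,0,0],
    [0,0,0,0,0,0,0]
  ]
}}

```text
time: 19.78
position: [0.4696, -0.2704, 0.0553]
tool_rot: [0.302, -3.123, -0.007]
ft_force: [-5.0, 6.1, 7.1]
grip_width: 0.146
grip_force: 40.0
```

```bash
python3 - <<'E'
from h import *
s=ctrl.get_state(); print(ang(s["position"]),np.abs(s["qd"]).max())
I,D=ctrl.get_image("side"); cv2.imwrite("pics/c4.png",cv2.resize(I[110:260,180:340],(640,600),interpolation=cv2.INTER_CUBIC)[...,::-1])
E
```

```text
(np.float64(71.16228340158378), np.float64(0.0843578936078919)) 0.0023628106742848605
```

View pics/c4.png

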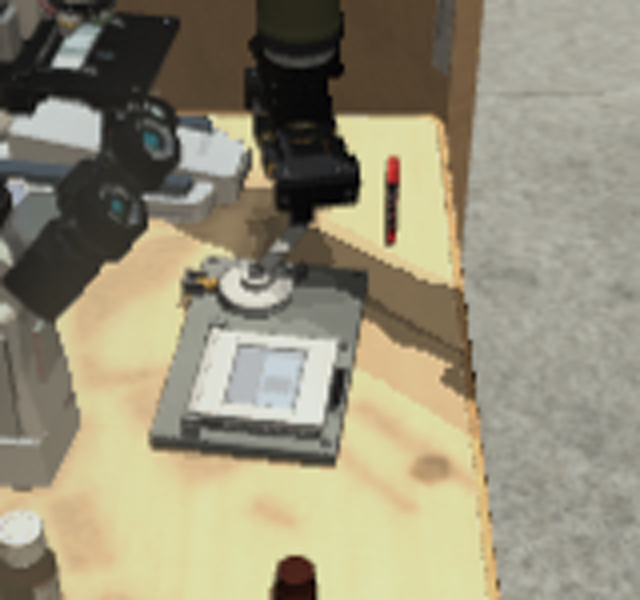

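The picture shows the lid flat at (190–340, 330–430) and the lever swung with its handle held at about (300,225). The marker at (392,200) and the vial at (295,580) have not moved. The arm is settled in the valley after the third click, so I hand in.

```bash
python3 -c "
from bench import ctrl
print(ctrl.close_job())"
```

```text
the job is handed in; nothing more can be done
None
```

I shut the lid flat, then turned the lever to about 71°, where it was settled after three felt clicks with no fourth, and handed the job in with the handle still held; no verdict came back.

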